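# Open the ratchet clamp of a casting mould

### The job

The plaster casting mould in the bench clamp is ready to come out, so open the clamp: with a fingertip press the red release lever on the sliding jaw down and, keeping it pressed, push the jaw back along its toothed bar, away from the mould, until it meets the aluminium stop collar; then let go and move clear. Touch and push only, lift nothing, and leave the mould standing closed in its place and the cup, jar, stamp and tile round the clamp where they are.

Things in the scene. Friction and masses are not known exactly. Their poses are not given: they have to be found in the camera images.
- clamp: bench clamp, fixed: 350 x 130 mm board, two wooden slats (tops at 24 mm above the table), toothed steel bar between them, blue fixed head 90 mm high. Origin at table level on the bar's centre line; x axis level along the bar the way the jaw opens (head to stop collar), y across, z up. Board from x = -158 to 192 mm; head x = -150 to -123, closed jaw x = -46 to 66 mm
- jaw (a joint): travel of the blue sliding jaw in m: 0 closed on the mould, grows as it slides back along the clamp's x. A spring pawl in the bar's saw teeth (8 mm apart) stops it from moving back (1 mm of play) unless the red lever is held down; then it slides with about 3 N (more when faster) and stays where left. Its front is a jaw plate 92 mm wide, top 88 mm above the table; at its rear stands a push plate
- release (a joint): angle of the red release lever on the sliding jaw in rad: 0 up (sprung), 0.24 fully down at its stop; the pawl is clear of the teeth from 0.14 on. It turns about a cross pin 30 mm from the pad's centre on the mould side; pressed at the pad's centre it sinks up to 7 mm, with 4 N to begin with and 7 N when fully down
- release_pad (a point): centre of the ribbed top of the red lever's thumb pad, 66 mm above the table when up; the pad is 44 mm long along the bar, 28 mm wide, ends 2 mm before the push plate and moves with jaw and lever. Over it, 86 mm along the bar between jaw plate and push plate are open above and to both sides; the pin's ears, 39 mm wide, reach 66 mm above the table 44 to 60 mm from the push plate
- push_plate (a point): point on the jaw's upright blue push plate, on the face that looks at the mould (against the clamp's x), centre line, 78 mm above the table. The plate is 44 mm wide, 8 mm thick, its top 90 mm above the table, its face 22 mm behind the pad's centre; a finger standing on the pad pushes against it to move the jaw back
- jaw_heel (a point): centre of the rear end face of the sliding jaw, 29 mm above the table; this face meets the stop collar
- stop: aluminium stop collar with black thumbscrew, fixed across the bar: 22 x 96 mm, top 45 mm above the table, thumbscrew top 62 mm. Origin at table level under the face that meets the jaw; x axis as the clamp's. The jaw meets it after 55 to 95 mm of travel, different at each start; minus the x of the jaw's heel in this frame is the gap left
- mould_jaw_half_mid (a point): centre of the plaster mould half next to the sliding jaw; the half is loose, 38 (along the bar) x 106 x 70 mm, 0.34 kg, upright on the slats, its top 94 mm above the table
- mould_head_half_mid (a point): centre of the equal mould half next to the fixed head
- cup: loose green glazed cup, 65 x 65 x 71 mm; origin at the centre of its underside
- jar: loose glaze jar with black screw lid, 58 x 58 x 74 mm; origin at the centre of its underside
- stamp: loose small upright wooden pattern stamp, diameter 19 mm, 54 mm high; origin at the centre of its underside
- tile: loose L-shaped pale green glaze test tile, 30 x 38 x 56 mm; origin at the centre of its underside
Things that resemble listed ones, but are neither listed nor needed, are in the scene too. What is shaped like the stamp but purple is not meant.

How it is judged:
On the way, in this order (a step that is already met when the one before it is completed fails the run):
1. the release lever is pressed down while the jaw is still closed (value of joint release above 0.14 rad and value of joint jaw below 0.012 m), for 0.05 s.
2. the jaw, its lever held down, has reached the stop collar (x of jaw_heel in the frame of stop above -0.005 m and value of joint release above 0.1 rad), for 0.05 s.
At the end, for the whole second after the job is handed in: the sliding jaw is at rest within 5 mm of the stop collar; both mould halves stand upright (within 0.1 rad) and within 12 mm of where they were, their centres less than 45 mm apart (38 mm when closed); cup, jar, stamp and tile stand upright within 20 mm of where they were (x of jaw_heel in the frame of stop above -0.005 m and distance between mould_jaw_half_mid and mould_head_half_mid below 0.045 m and velocity of joint jaw between -0.01 and 0.01 m/s and distance of each of mould_jaw_half_mid, mould_head_half_mid from where it was at the start of the episode below 0.012 m and angle between each of mould_jaw_half_mid, mould_head_half_mid, cup, jar, stamp, tile's own z axis and vertical below 0.1 rad and distance of each of cup, jar, stamp, tile from where it was at the start of the episode below 0.02 m); the robot touches nothing.
It fails at once if the jaw is dragged along the bar with its release lever up (value of joint release below 0.06 rad and velocity of joint jaw above 0.04 m/s and value of joint jaw above 0.012 m).
It fails at once if a mould half is lifted, shifted or tipped (distance of any of mould_jaw_half_mid, mould_head_half_mid from where it was at the start of the episode above 0.02 m or angle between any of mould_jaw_half_mid, mould_head_half_mid's own z axis and vertical above 0.2 rad).
It fails at once if the cup, jar, stamp or tile is lifted, carried or knocked away (distance of any of cup, jar, stamp, tile from where it was at the start of the episode above 0.03 m or angle between any of cup, jar, stamp, tile's own z axis and vertical above 0.4 rad).
It also fails if it takes over 35 s, if anything falls off the work surface, if the arm or the gripper's body presses on something with over 40 N, if the wrist force passes 120 N, or if a joint passes its speed limit or range.

### The arm

A 6-joint arm with a two-finger parallel gripper is mounted at the origin on a cart in front of the work surface, level with it; the furniture and walls round the work are solid. World frame = base frame: x ahead of the robot, y to its left, z up, the work surface at z = 0. Lengths are in m, angles in rad, forces in N, time in s.
With the tool pointing down it reaches from about 0.35 to 0.975 m from the base axis. Payload 4.9 kg.
Tool frame: the origin (TCP) lies on the front face of the gripper's body, between the roots of the fingers; the fingertips stand ctrl.finger_overhang ahead of it and the grasp point (between the pads) lies 54 mm ahead of it (ctrl.finger_overhang is the distance from the TCP to the fingertips, in m); z points along the fingers, y is the line along which they close (so a half turn about z gives the same grasp; the last joint's range is limited). The gripper opens to 85 mm and grips with 20 to 120 N. Pads are 22 mm wide; open, the fingers measure 114 mm over their backs; the gripper's body (76 mm by 85 mm) begins 54 mm behind the grasp point. The pads swing forward as they close: fully open they stand 13 mm farther back than shut.
Start: joints at [-1.379, 0.053, 1.613, -0, 1.476, -0.119], TCP at [0.191, -0.595, 0.304] pointing down, gripper open.
Joint ranges: [-3.01, 3.01], [-1.01, 2.22], [0.06, 2.58], [-1.02, 4.17], [0.09, 2.62], [-3.14, 3.14]. Speed limits (rad/s): [2.57, 2.57, 3.14, 3.14, 3.14, 3.14].

### API

Orientations are given as a rotation vector (axis times angle).
In Python, from station import ctrl, vision gives the robot as it stands. The module is installed in compiled form; this text tells all that it offers.
- The arm moves only by the tool drive_tool, never from a script. Its argument "rows" is a list of rows, each a list of 2 entries, a list of its own where there are three numbers: the shift along the tool's x, y, z in m, then the turn about the tool's z in rad. A call has 1 to 10 rows; each row shifts and turns the commanded pose from where the row before left it, along the tool's axes as they then stand; what a row does not reach is not made up. A row lasts 1/10 s, in which the tool goes at most 50 mm and 8.59 degrees, less where a joint would pass 70% of its speed; a pose out of reach is approached as far as the arm can. A call with a gripper value outside its range is refused whole. "jaw" is the closure, from 0 (fully open) to 1 (shut), set as the call begins (left out, the last holds). The fingers move at their own pace and stop on an object; "grip_force" is the grip in N (left out, the last holds). Time passes only in rows, so rows that do not move let the fingers close. It gives the time, the measured TCP pose, the force, the opening and the grip force at its end, in the units of the state.
- ctrl.get_obs(): the state, without advancing time (a new reading comes with each control period).
- vision.get_image(name): name is "scene" or "top"; returns a dict with "image" (400x640x3 uint8, blue, green, red), "vertical_fov" (degrees; the focal length in pixels is half the picture's height over the tangent of half this angle, whatever the lens; pixels are square), "cx", "cy" (the principal point, pixels), "dist_coeffs" ([k1, k2, p1, p2, k3] as OpenCV has them; the pictures are not rectified), "R" (3x3) and "t" (3): a world point X has camera coordinates R X + t. Camera axes: x right, y down, z forward; pixel columns grow to the right and rows downward; lengths in m; the calibration is good to about 2 mm. A picture is of the moment at which its call begins. There is no depth.
- ctrl.finish_job(): hands the job in; it is judged then, once.
The state is a dict: "t": time; "q": joint angles; "dq": joint speeds; "effort": joint torques, N m; "tool_pos": TCP position; "tool_rot": TCP orientation; "contact_force": force on the tool from outside, world axes, zero at the start; "wrist_torque": the same for the moment, N m; "opening": finger opening in m; "grip_force": force on a finger pad.
Only numpy, scipy, OpenCV 4.12 (cv2) and the standard library are available. Lean on these libraries where they do the work, as an engineer would, in place of code of your own. Each camera call takes 0.05 s, during which the arm holds its last target. There are 200 camera calls.

## Working session

There is one attempt and no reset: what is moved stays moved. The work goes in short steps, Python scripts to look and compute and a tool call to move; the robot and the scene stay as the last step left them, time stands still between calls to the robot, and variables do not carry over. Pictures are saved under pics/ and viewed, at most 10 in all, crops included, and the job is handed in when it is done.

Besides the shell and the picture viewer there is one more tool, called after "Call:" as a command line: name --argument value ..., lists and objects as JSON in quotes. drive_tool: Moves the arm, as the interface text tells. Its arguments: {"type":"object","properties":{"rows":{"type":"array","items":{"type":"array"}},"jaw":{"type":"number"},"grip_force":{"type":"number"}},"required":["rows"]}

```bash
mkdir -p pics
cat > h.py <<'E'
import numpy as np, cv2
from station import ctrl, vision
def cam(n):
    d=vision.get_image(n); f=200/np.tan(np.radians(d['vertical_fov'])/2)
    d['K']=np.array([[f,0,d['cx']],[0,f,d['cy']],[0,0,1]]); d['D']=np.array(d['dist_coeffs'],float)
    d['R']=np.array(d['R']);d['t']=np.array(d['t']);return d
def ray(d,p):
    u=cv2.undistortPoints(np.array([[p]],float),d['K'],d['D'])[0,0]
    v=d['R'].T@np.array([u[0],u[1],1]); return -d['R'].T@d['t'],v
def onz(d,p,z):
    c,v=ray(d,p); return c+v*(z-c[2])/v[2]
def proj(d,X):
    return cv2.projectPoints(np.array(X,float).reshape(-1,3),cv2.Rodrigues(d['R'])[0],d['t'],d['K'],d['D'])[0].reshape(-1,2)
E
python3 - <<'E'
from h import *
for n in('scene','top'):
    d=cam(n); cv2.imwrite(f'pics/{n}0.png',d['image']); print(n,d['K'][0,0],-d['R'].T@d['t'],d['R'][2])
o=ctrl.get_obs();print(o,ctrl.finger_overhang)
E
```

```text
scene 412.3557440691408 [-0.07526402  0.49024817  0.43756869] [ 0.7281232  -0.54335155 -0.41785847]
top 483.3931280338953 [ 0.40896829 -0.01245646  1.10910222] [ 0.15629448  0.0175728  -0.98755417]
{'t': 0.1, 'q': array([-1.37902040e+00,  5.32813264e-02,  1.61416631e+00,  1.92026408e-05,
        1.47602203e+00, -1.18942942e-01]), 'dq': array([ 0.00057789, -0.00310683, -0.00324484,  0.0033395 , -0.00127966,
        0.00041007]), 'effort': array([-1.56108131e-04, -3.94908679e+01, -3.71361530e+01, -1.98456728e-04,
        3.92823436e-03, -1.22579101e-05]), 'tool_pos': array([ 0.19104358, -0.59462617,  0.302786  ]), 'tool_rot': array([-3.10190183e+00, -4.85821815e-01,  7.72947916e-05]), 'contact_force': array([-0.57588392,  0.40262674,  0.93964193]), 'wrist_torque': array([-0.04318704,  0.01180766, -0.05653618]), 'grip_force': 0.0, 'opening': 0.08541808124203605} 0.0726
```

View pics/scene0.png

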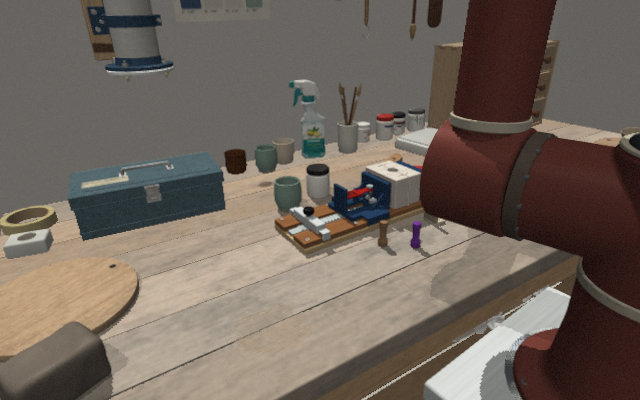

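View pics/top0.png

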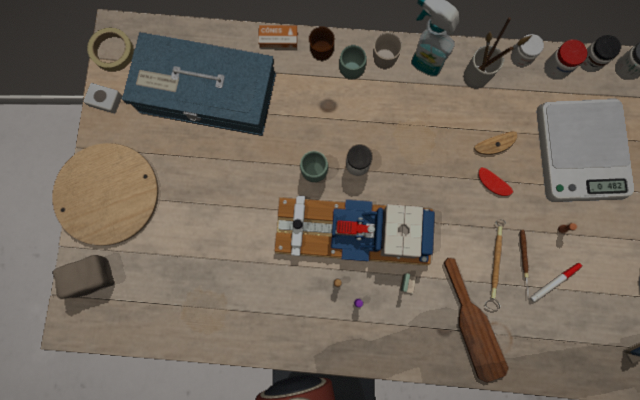

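The clamp lies about level in the top picture (275..435, 198..262). The head is at the right and the stop collar at the left (298,225), so the jaw opens toward world +y. The red lever is at about (352,228), the cup (314,166), jar (359,160), stamp (337,283) and tile (408,284).

Run:
```python
from h import *
d=cam('top'); s=cam('scene')
a=cv2.resize(d['image'][190:300,265:445],None,fx=4.4,fy=4.4,interpolation=cv2.INTER_CUBIC)
cv2.imwrite('pics/topc.png',a)
b=cv2.resize(s['image'][150:260,260:440],None,fx=4.4,fy=4.4,interpolation=cv2.INTER_CUBIC)
cv2.imwrite('pics/scc.png',b)
for n,dd,r in(('top',d,(190,300,265,445)),('scene',s,(150,260,260,440))):
    im=dd['image'][r[0]:r[1],r[2]:r[3]]; h=cv2.cvtColor(im,cv2.COLOR_BGR2HSV)
    m=(((h[...,0]<6)|(h[...,0]>174))&(h[...,1]>170)&(h[...,2]>70)).astype('uint8')
    k,l,st,c=cv2.connectedComponentsWithStats(m)
    for i in range(1,k):
        if st[i,4]>15: print(n,st[i]+np.array([r[2],r[0],0,0,0]),c[i]+[r[2],r[0]])
# board corner estimate
for p in((277,198),(275,257),(434,206),(430,263)): print(p,onz(d,p,0.02))
```

```text
top [337 221  31  13 325] [350.16615385 227.28307692]
scene [347 188  25  11 132] [357.14393939 192.25      ]
(277, 198) [0.60443296 0.09871455 0.02      ]
(275, 257) [0.4697707  0.10148704 0.02      ]
(434, 206) [ 0.58466719 -0.25827485  0.02      ]
(430, 263) [ 0.45619935 -0.24443101  0.02      ]
```

View pics/topc.png

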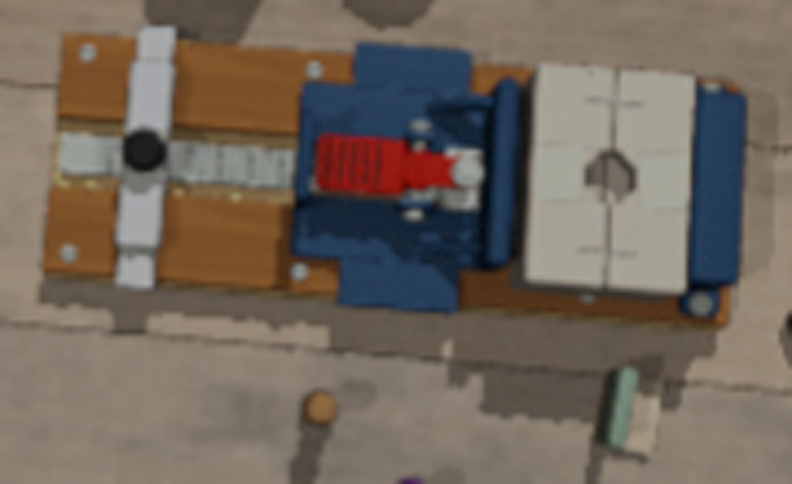

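View pics/scc.png

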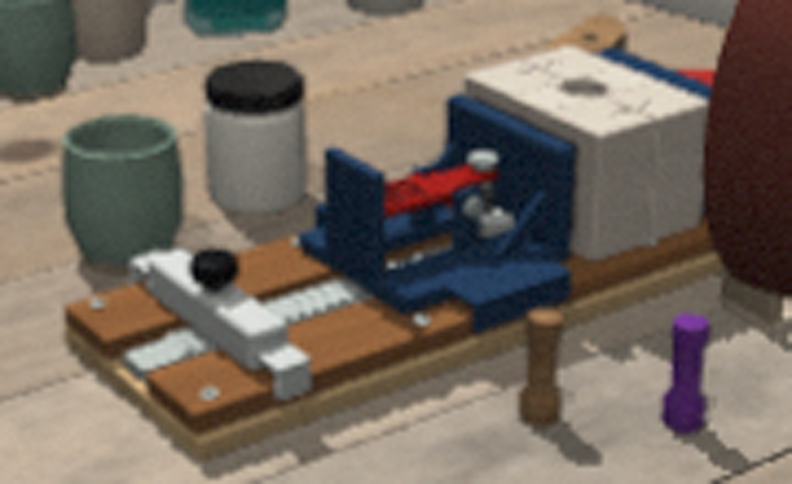

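The closeups show the pad's ribbed top at topc px x 316–403, y 135–192, with the push plate just left of it. The collar's near edge runs from (176,30) to (157,250). Between pad and collar nothing stands higher than the thumbscrew.

Run:
```python
from h import *
d=cam('top'); s=cam('scene')
P=lambda x,y,z:onz(d,(265+(x+.5)/4.4-.5,190+(y+.5)/4.4-.5),z)
# axis from board long edges (slat tops z=.024) & mould top edges z=.094
def ang(a,b): v=a-b; return np.degrees(np.arctan2(v[1],v[0]))
print('ang board low',ang(P(42,272,.024),P(728,318,.024)))
print('ang mould',ang(P(527,282,.094),P(686,291,.094)),ang(P(540,64,.094),P(696,74,.094)))
print('mould cross+90',ang(P(527,282,.094),P(540,64,.094))-90+180, ang(P(606,289,.094),P(617,68,.094))+90)
print('collar cross',ang(P(157,250,.045),P(176,30,.045))+90)
pc=[P(318,135,.066),P(403,138,.066),P(402,192,.066),P(316,190,.066)]
print('pad corners',np.round(pc,4),'c',np.mean(pc,0))
print('plate top rear', P(304,165,.09))
print('collar face mid',(P(157,250,.045)+P(176,30,.045))/2)
print('mould mid seam',(P(606,289,.094)+P(617,68,.094))/2)
# cross check pad in scene
c=np.mean(pc,0); print('scene px of pad centre',proj(s,c),'top',proj(d,c))
print(ctrl.get_obs()['tool_pos'])
```

```text
ang board low 86.12400936206137
ang mould 86.74445352937067 86.05923122228486
mould cross+90 265.30090205374324 265.52746983698097
collar cross 265.3468484527341
pad corners [[ 0.5465 -0.037   0.066 ]
 [ 0.5449 -0.0789  0.066 ]
 [ 0.5181 -0.0781  0.066 ]
 [ 0.5192 -0.0358  0.066 ]] c [ 0.53215338 -0.05746354  0.066     ]
plate top rear [ 0.52874871 -0.02960579  0.09      ]
collar face mid [0.54736473 0.03887086 0.045     ]
mould mid seam [ 0.52191734 -0.1762495   0.094     ]
scene px of pad centre [[350.86707596 193.0531923 ]] top [[346.36924878 226.81626371]]
[ 0.19111755 -0.5948889   0.30347531]
```

Call:
drive_tool --rows '[[[0.03,-0.025,0],0],[[0.03,-0.025,0],0],[[0.03,-0.025,0],0],[[0.03,-0.025,0],0],[[0.03,-0.025,0],0],[[0.03,-0.025,0],0],[[0.03,-0.025,0],0],[[0.03,-0.025,0],0],[[0.03,-0.025,0],0],[[0.03,-0.025,0],0]]' --jaw 1 --grip_force 60

```text
t: 1.3
tool_pos: [0.4009, -0.2638, 0.3041]
tool_rot: [3.103, 0.486, 0.001]
contact_force: [0.5, -0.4, -0.1]
opening: 0.0002
grip_force: 0.0
```

Call:
drive_tool --rows '[[[0.03,-0.025,0],0],[[0.03,-0.025,0],0],[[0.03,-0.025,0],0],[[0.03,-0.025,0],0],[[0.03,-0.025,0],0],[[0.03,-0.025,0],0],[[0,0,0],0.13],[[0,0,0],0.13],[[0,0,0],0.12],[[0,0,0],0]]'

```text
t: 2.3
tool_pos: [0.5258, -0.0672, 0.3038]
tool_rot: [-3.14, 0.108, 0.0]
contact_force: [0.9, -0.4, -0.2]
opening: -0.0001
grip_force: 0.0
```

```bash
cat > w.py <<'E'
from h import *
import sys
from scipy.spatial.transform import Rotation as Ro
o=ctrl.get_obs(); R=Ro.from_rotvec(o['tool_rot']).as_matrix()
t=np.array([float(v) for v in sys.argv[1:4]])
print('t',o['t'],'pos',o['tool_pos'],'tip z',o['tool_pos'][2]-ctrl.finger_overhang,'F',o['contact_force'],'open',o['opening'])
print('x ang',np.degrees(np.arctan2(R[1,0],R[0,0])),'z',R[:,2],'shift tool',R.T@(t-o['tool_pos']))
E
python3 w.py 0.5323 -0.0555 0.16
```

```text
t 2.3 pos [ 0.52581711 -0.06720687  0.30384197] tip z 0.23124197116227196 F [ 0.8930416  -0.38412808 -0.1810693 ] open -0.0001464327695676998
x ang -3.930977919861922 z [-1.05858105e-04  6.57077829e-05 -9.99999992e-01] shift tool [ 0.00568091 -0.01211537  0.14384205]
```

Call:
drive_tool --rows '[[[0.006,-0.012,0.02],0],[[0,0,0.04],0],[[0,0,0.04],0],[[0,0,0.03],0],[[0,0,0.005],0],[[0,0,0],0]]'

```text
t: 2.9
tool_pos: [0.5322, -0.0558, 0.1683]
tool_rot: [-3.139, 0.107, 0.003]
contact_force: [-0.1, 0.3, 0.5]
opening: 0.0001
grip_force: 0.0
```

```bash
python3 w.py 0.5323 -0.0555 0.16
python3 - <<'E'
from h import *
d=cam('top'); s=cam('scene')
a=cv2.resize(d['image'][170:290,265:445],None,fx=2.2,fy=2.2,interpolation=cv2.INTER_CUBIC)
b=cv2.resize(s['image'][130:230,290:440],None,fx=5.2,fy=5.2,interpolation=cv2.INTER_CUBIC)
cv2.imwrite('pics/a2.png',b)
E
```

```text
t 2.9 pos [ 0.53218317 -0.05584807  0.16828301] tip z 0.0956830058944535 F [-0.11163148  0.30223733  0.49451903] open 0.0001169686491188892
x ang -3.8933416308950117 z [-1.94000140e-03  4.79261481e-04 -9.99998003e-01] shift tool [ 0.00010922 -0.00035233  0.00828293]
```

View pics/a2.png

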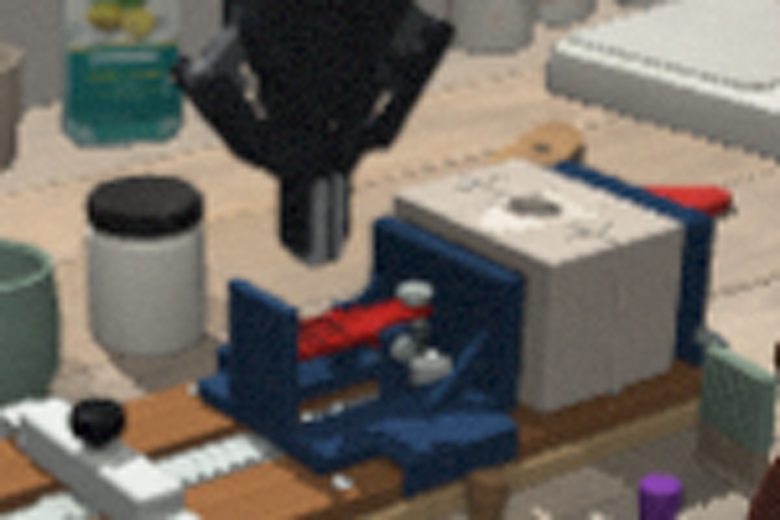

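The closed fingers stand over the pad, between push plate and jaw plate. Their knuckles flare along the bar, so I'll turn the tool 90° so that the flare lies across the bar.

```bash
python3 -c "
from h import *
print(ctrl.get_obs()['q'])"
```

```text
[-2.43648408e-01 -3.78983363e-02  1.93483348e+00  3.33191208e-05
  1.24119372e+00  1.39566878e+00]
```

Call:
drive_tool --rows '[[[0,0,-0.015],-0.14],[[0,0,0],-0.145],[[0,0,0],-0.145],[[0,0,0],-0.145],[[0,0,0],-0.145],[[0,0,0],-0.145],[[0,0,0],-0.145],[[0,0,0],-0.145],[[0,0,0],-0.145],[[0,0,0],-0.145]]'

```text
t: 4.0
tool_pos: [0.5341, -0.0562, 0.1871]
tool_rot: [2.417, 2.0, 0.005]
contact_force: [0.6, -0.9, -0.4]
opening: -0.0002
grip_force: 0.0
```

Call:
drive_tool --rows '[[[0,0,0],-0.125],[[0.004,0,0.01],0],[[0,0,0.01],0],[[0,0,0.01],0],[[0,0,0],0]]'

```text
t: 4.5
tool_pos: [0.5316, -0.0515, 0.1515]
tool_rot: [-2.296, -2.139, 0.004]
contact_force: [-0.5, 0.5, 0.0]
opening: -0.0001
grip_force: 0.0
```

```bash
python3 w.py 0.5326 -0.0515 0.14;python3 - <<'E'
from h import *
s=cam('scene')
cv2.imwrite('pics/a3.png',cv2.resize(s['image'][130:230,290:440],None,fx=5.2,fy=5.2,interpolation=cv2.INTER_CUBIC))
E
```

```text
t 4.5 pos [ 0.53162789 -0.0515175   0.15154776] tip z 0.07894776369923867 F [-0.49829472  0.51096137  0.04056248] open -7.110082732034989e-05
x ang 85.94021331928303 z [-3.92945785e-03  9.27906889e-04 -9.99991849e-01] shift tool [7.88038647e-05 1.01444953e-03 1.15438659e-02]
```

View pics/a3.png

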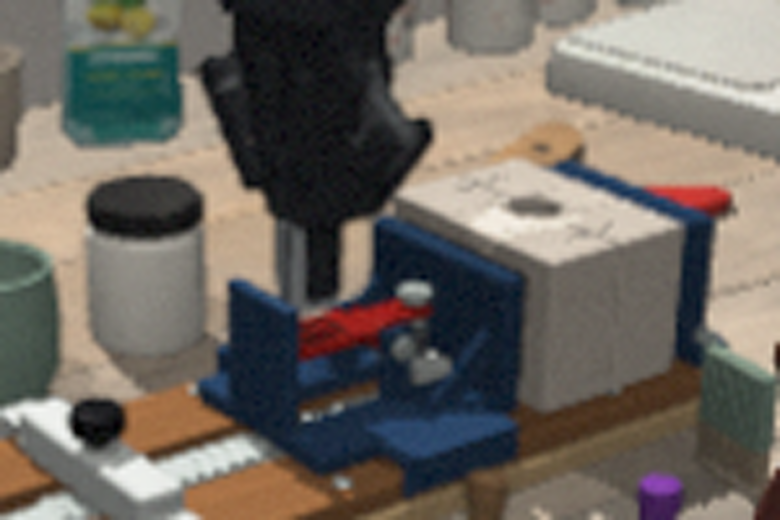

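The fingers now stand across the bar above the red pad at about (310,300), just on the mould side of the push plate. Next I press down in small steps.

Call:
drive_tool --rows '[[[0,0.001,0.01],0],[[0,0,0.002],0],[[0,0,0],0]]'

```text
t: 4.85
tool_pos: [0.5336, -0.0519, 0.1412]
tool_rot: [-2.297, -2.141, 0.001]
contact_force: [-0.5, 0.2, -0.6]
opening: -0.0
grip_force: 0.0
```

Call:
drive_tool --rows '[[[0,0,0.002],0],[[0,0,0],0]]'

```text
t: 5.05
tool_pos: [0.5339, -0.052, 0.1399]
tool_rot: [2.298, 2.142, 0.0]
contact_force: [-0.5, 0.0, 0.1]
opening: 0.0
grip_force: 0.0
```

Call:
drive_tool --rows '[[[0,0,0.002],0],[[0,0,0],0]]'

```text
t: 5.25
tool_pos: [0.5343, -0.052, 0.1386]
tool_rot: [2.297, 2.142, 0.001]
contact_force: [-1.0, 0.3, 3.2]
opening: -0.0001
grip_force: 1.7
```

Call:
drive_tool --rows '[[[0,0,0.002],0],[[0,0,0.002],0],[[0,0,0],0],[[0,0,0],0]]'

```text
t: 5.65
tool_pos: [0.5344, -0.0514, 0.135]
tool_rot: [-2.298, -2.142, -0.003]
contact_force: [-2.4, 3.7, 5.9]
opening: 0.0001
grip_force: 3.6
```

Call:
drive_tool --rows '[[[0,0,0.002],0],[[0,0,0],0],[[0,0,0],0]]'

```text
t: 5.95
tool_pos: [0.5345, -0.0512, 0.1332]
tool_rot: [-2.297, -2.142, -0.003]
contact_force: [-2.2, 3.8, 7.4]
opening: 0.0002
grip_force: 4.2
```

Call:
drive_tool --rows '[[[0,0,0.002],0],[[0,0,0],0],[[0,0,0],0]]'

```text
t: 6.25
tool_pos: [0.5346, -0.0511, 0.1319]
tool_rot: [-2.297, -2.142, -0.003]
contact_force: [-4.1, 4.3, 12.2]
opening: -0.0001
grip_force: 5.9
```

The lever is at its stop (12 N at 7 mm). Now I slide toward the push plate.

Call:
drive_tool --rows '[[[0.002,0,0],0],[[0.002,0,0],0],[[0.002,0,0],0],[[0.002,0,0],0],[[0.002,0,0],0],[[0.002,0,0],0],[[0,0,0],0]]'

```text
t: 6.95
tool_pos: [0.5354, -0.0406, 0.1318]
tool_rot: [2.296, 2.141, -0.001]
contact_force: [-4.1, -2.0, 10.1]
opening: -0.0
grip_force: 4.7
```

Call:
drive_tool --rows '[[[0.003,0,0],0],[[0.003,0,0],0],[[0.003,0,0],0],[[0.003,0,0],0],[[0.003,0,0],0],[[0.003,0,0],0],[[0.003,0,0],0],[[0.003,0,0],0],[[0.003,0,0],0],[[0.003,0,0],0]]'

```text
t: 7.95
tool_pos: [0.5378, -0.0109, 0.1318]
tool_rot: [2.295, 2.141, -0.001]
contact_force: [-2.8, -2.8, 9.3]
opening: -0.0001
grip_force: 4.0
```

Run:
```python
from h import *
d=cam('top');s=cam('scene')
a=cv2.resize(d['image'][180:280,265:445],None,fx=3,fy=3,interpolation=cv2.INTER_CUBIC)
b=cv2.resize(s['image'][150:250,260:440],None,fx=3,fy=3,interpolation=cv2.INTER_CUBIC)
cv2.imwrite('pics/a4.png',np.vstack([a,b])[:600])
```

```text
(no output)
```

View pics/a4.png

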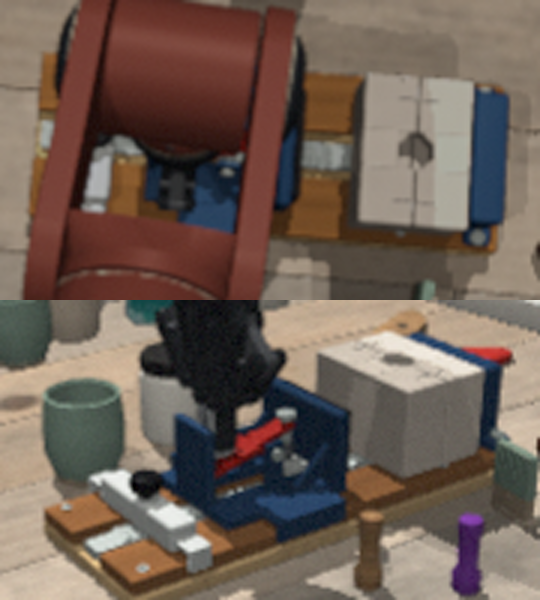

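The jaw has slid back about 35 mm with the lever down, leaving a clear gap to the mould, which hasn't moved. I keep pushing.

Call:
drive_tool --rows '[[[0.003,0,0],0],[[0.003,0,0],0],[[0.003,0,0],0],[[0.003,0,0],0],[[0.003,0,0],0],[[0.003,0,0],0],[[0.003,0,0],0],[[0.003,0,0],0]]'

```text
t: 8.85
tool_pos: [0.5397, 0.0131, 0.1319]
tool_rot: [2.295, 2.14, 0.0]
contact_force: [-1.2, -1.8, 8.7]
opening: 0.0001
grip_force: 3.7
```

Call:
drive_tool --rows '[[[0.002,0,0],0],[[0.002,0,0],0],[[0.002,0,0],0]]'

```text
t: 9.15
tool_pos: [0.5403, 0.019, 0.1318]
tool_rot: [2.294, 2.14, 0.001]
contact_force: [-0.3, -3.8, 6.0]
opening: -0.0002
grip_force: 2.8
```

Call:
drive_tool --rows '[[[0.002,0,0.001],0],[[0.002,0,0],0],[[0.002,0,0],0],[[0.002,0,0],0]]'

```text
t: 9.55
tool_pos: [0.5407, 0.0219, 0.131]
tool_rot: [2.286, 2.135, -0.015]
contact_force: [-3.2, -31.2, 7.9]
opening: 0.0005
grip_force: 19.8
```

Call:
drive_tool --rows '[[[0.002,0,0],0],[[0.002,0,0],0],[[0.002,0,0],0]]'

```text
t: 9.85
tool_pos: [0.5409, 0.0228, 0.1311]
tool_rot: [2.28, 2.131, -0.03]
contact_force: [-6.8, -53.1, 9.5]
opening: 0.0001
grip_force: 33.7
```

The jaw is against the collar: travel stopped and the force rose. I relax the push, then lift straight up.

Call:
drive_tool --rows '[[[-0.003,0,0],0],[[-0.003,0,0],0],[[-0.001,0,0],0],[[0,0,0],0]]'

```text
t: 10.25
tool_pos: [0.5407, 0.0216, 0.131]
tool_rot: [2.29, 2.135, -0.01]
contact_force: [-2.6, -20.5, 8.3]
opening: 0.0001
grip_force: 14.1
```

Call:
drive_tool --rows '[[[-0.002,0,0],0],[[0,0,-0.003],0],[[0,0,-0.003],0],[[0,0,-0.004],0],[[-0.002,0,-0.005],0],[[0,0,-0.02],0],[[0,0,-0.04],0],[[0,0,-0.04],0],[[0,0,-0.04],0],[[0,0,0],0]]'

```text
t: 11.25
tool_pos: [0.5419, 0.0226, 0.2914]
tool_rot: [2.291, 2.136, 0.013]
contact_force: [-0.2, -0.5, 0.9]
opening: 0.0
grip_force: 0.0
```

Call:
drive_tool --rows '[[[0,0.04,-0.02],0],[[0,0.04,0],0],[[0,0.04,0],0],[[0,0.04,0],0],[[0,0,0],0],[[0,0,0],0],[[0,0,0],0]]'

```text
t: 11.95
tool_pos: [0.698, 0.0118, 0.3034]
tool_rot: [-2.297, -2.142, 0.001]
contact_force: [0.2, -0.5, 0.3]
opening: 0.0001
grip_force: 0.0
```

Run:
```python
from h import *
print(ctrl.get_obs()['tool_pos'],ctrl.get_obs()['contact_force'])
d=cam('top');s=cam('scene')
a=cv2.resize(d['image'][140:300,265:445],None,fx=2,fy=2,interpolation=cv2.INTER_CUBIC)
b=cv2.resize(s['image'][150:260,260:440],None,fx=2.2,fy=2.2,interpolation=cv2.INTER_CUBIC)
b=cv2.resize(s['image'][155:255,260:440],None,fx=2.8,fy=2.8,interpolation=cv2.INTER_CUBIC)
a=cv2.copyMakeBorder(a,0,0,0,b.shape[1]-a.shape[1],cv2.BORDER_CONSTANT)
cv2.imwrite('pics/a5.png',np.vstack([a,b])[:600])
```

```text
[0.6980323  0.01183881 0.30338123] [ 0.23041128 -0.46774558  0.27106124]
```

View pics/a5.png

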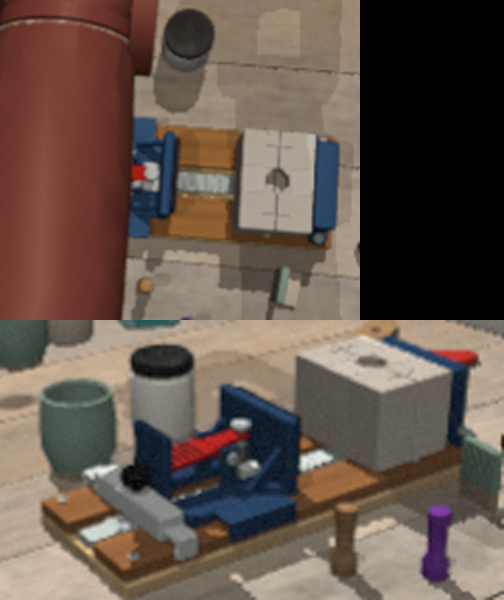

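The picture shows the jaw against the collar with its lever up again. The mould is closed and standing, and cup, jar, stamp and tile are in place with the arm well clear.

```bash
python3 -c "
from station import ctrl
print(ctrl.finish_job())"
```

```text
the job is handed in; nothing more can be done
None
```

I pressed the lever down, pushed the jaw back about 65 mm until it stopped against the collar, then let go and moved clear; the last picture shows the mould closed and the cup, jar, stamp and tile apparently unmoved. The job is handed in, but no verdict came back.

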